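# Load a gear pair on the two inspection arbors

### The arm

A 7-joint arm with a two-finger parallel gripper is mounted at the origin on the work surface. World frame = base frame: x ahead of the robot, y to its left, z up, the work surface at z = 0. Lengths are in m, angles in rad, forces in N, time in s.
With the tool pointing down it reaches from about 0.425 to 0.875 m from the base axis. Payload 4.7 kg.
Tool frame: the origin (TCP) lies on the mounting face of the last link; the fingertips stand 182 mm ahead of it and the grasp point (between the pads) lies 164 mm ahead of it (ctrl.finger_overhang is the distance from the TCP to the fingertips, in m); z points along the fingers, y is the line along which they close (so a half turn about z gives the same grasp; the last joint's range is limited). The gripper opens to 87 mm and grips with 3 to 60 N. Pads are 19 mm wide; open, the fingers measure 117 mm over their backs; the gripper's body (75 mm by 190 mm) begins 51 mm behind the grasp point.
Start: joints at [-1.176, 0.321, -0.07, 1.45, 0.023, 1.371, -0.057], TCP at [0.242, 0.603, 0.405] pointing down, gripper open.
Joint ranges: [-2.86, 2.86], [-0.3, 2.09], [-1.38, 1.24], [0.06, 2.45], [-1.56, 4.7], [0.09, 2.05], [-2.69, 2.69]. Speed limits (rad/s): [2.57, 2.57, 3.14, 3.14, 3.14, 3.14, 3.14].

### API

Orientations are given as a rotation vector (axis times angle).
In Python, from bench import ctrl gives the robot as it stands.
- The arm moves only by the shell command python3 -m jog 'ROWS' [FORCE]. ROWS is a JSON object of lists of equal length, an entry for each row: "translation": the shift along the tool's x, y, z as a fraction of full scale, a list of three; "yaw": the turn about the tool's z as a fraction of full scale; "jaw": the closure, from 0 (fully open) to 1 (shut). In form: {"translation": [[dx, dy, dz], ...], "yaw": [yaw, ...], "jaw": [jaw, ...]}. A call has 1 to 8 rows; each row is the pose to reach, as a shift and turn from the pose commanded when the call began, along the tool's axes at that moment, turning the shorter way round; what a row does not reach only later rows make up. Full scale, the value 1, is 0.2 m for a shift and 180 degrees for a turn. A row lasts 1/8 s, in which the tool goes at most 62.5 mm and 10.7 degrees, less where a joint would pass 70% of its speed; a pose out of reach is approached as far as the arm can. A call with a number of a shift or a turn outside -1 to 1 is refused whole. A call with a gripper value outside its range is refused whole. The fingers move at their own pace and stop on an object; FORCE is the grip in N (left out, the last holds). Time passes only in rows, so rows that repeat a pose let the fingers close. It gives the time, the measured TCP pose, the force, the opening and the grip force at its end, in the units of the state.
- ctrl.get_state(): the state, without advancing time (a new reading comes with each control period).
- ctrl.get_image(name): name is "scene" or "top" or "wrist"; returns a dict with "pixels" (420x560x3 uint8, blue, green, red), "fx", "fy", "cx", "cy" (pixels), "R" (3x3) and "t" (3): a world point X has camera coordinates R X + t; the wrist camera has in their place "mount" (4x4, takes a point from camera to tool coordinates, whose origin is the TCP and whose axes are the flange's). Camera axes: x right, y down, z forward; pixel columns grow to the right and rows downward; lengths in m; the calibration is good to about 2 mm. A picture is of the moment at which its call begins: read the wrist's pose just before it. There is no depth.
- ctrl.close_job(): hands the job in; it is judged then, once.
Trained networks look in a picture, given as the dict that the camera call returned (one of the last four; its "shot" number tells which), for a name from the list of things; names that differ only in an ending like _2 or _b are one class to them, and where a whole thing is asked for, a point or a joint stands for the part that bears it (a point fixed in the world has none). Each returns a list of dicts, best first, with "p" (0 to 1); they miss things now and then, are a little off and sometimes report something else, mostly with a low value. They report only what shows in the picture. A call takes as long as a camera call. They do not tell look-alikes from the thing itself.
- ctrl.silhouettes(label, picture): "region" (420x560 bool, what is visible of it) and "at" ([column, row] in pixels, amid what is visible of it).
The state is a dict: "time": time; "joint_positions": joint angles; "qd": joint speeds; "joint_torque": joint torques, N m; "position": TCP position; "tool_rot": TCP orientation; "ft_force": force on the tool from outside, world axes, zero at the start; "torque": the same for the moment, N m; "grip_width": opening from 0.0 (shut) to 1.0 (fully open); "grip_force": force on a finger pad.
Only numpy, scipy, OpenCV 4.12 (cv2) and the standard library are available. Lean on these libraries where they do the work, as an engineer would, in place of code of your own. Each camera call takes 0.05 s, during which the arm holds its last target. There are 200 camera calls.

### The job

Load the gear pair for measuring. On the thick arbor (red ring on its base) put the black spacer sleeve first, then the steel gear with its hub up, then the red hold-down cap; on the slim arbor (blue ring) put the brass pinion with its hub up, then the blue hold-down cap. Lower each part until it rests fully home rather than dropping it, then let go, and leave the setting ring, the black socket and the caliper where they are.

Things in the scene. Friction and masses are not known exactly. Their poses are not given: they have to be found in the camera images.
- thick_arbor: Arbor fixed on the grey granite plate (plate top 50 mm above the bench): dark round base 80 mm across, 18 mm high, RED ring round its top; plain steel arbor 20 mm in diameter, its top 14 mm tapering to a nose 7 mm across, 80 mm above the origin. Origin: centre of the base's underside, z up; yaw does not matter. Seated heights of undersides above it: spacer 18, gear 40, red cap 66 mm.
- slim_arbor: Arbor fixed on the granite plate: same dark base 80 mm across, 18 mm high, BLUE ring; on it a boss 26 mm across, its flat top 38 mm above the origin; then a steel arbor 12 mm in diameter, its top 14 mm tapering to a nose 4 mm across, 80 mm above the origin. Origin: centre of the base's underside, z up. Seated heights of undersides above it: pinion 38 (on the boss), blue cap 66 mm.
- spacer: Black spacer sleeve, loose: plain tube 36 mm outside diameter, 24 mm bore, 22 mm high, 80 g, standing on the granite plate. Origin: centre of its underside, z up its axis. Either face may be down.
- gear: Steel spur gear, loose, about 300 g: toothed disc 64 mm across and 12 mm thick, with six small dark dots on its face; above it a round hub 36 mm across and 14 mm high (26 mm high in all), bore 24 mm right through. Lies hub up. Can be gripped by the hub or across the teeth. Origin: centre of its underside, z up its axis. 
- red_cap: Red knurled hold-down cap (a slip-on weight), loose, about 200 g: 44 mm diameter, 26 mm high, closed on top with a bright disc in the middle; open below with a 24 mm bore 18 mm deep that slips over the thick arbor's nose. Stands open side down. Origin: centre of its underside, z up its axis. 
- pinion: Brass pinion, loose, about 160 g: toothed disc 40 mm across and 16 mm thick; above it a hub 26 mm across and 12 mm high (28 mm high in all), bore 16 mm right through. Lies hub up. Can be gripped by the hub or across the teeth. Origin: centre of its underside, z up its axis. 
- blue_cap: Blue knurled hold-down cap, loose, about 110 g: 32 mm diameter, 24 mm high, closed on top with a bright disc; open below with a 16 mm bore 18 mm deep that slips over the slim arbor's nose. Stands open side down. Origin: centre of its underside, z up its axis. 
- setting_ring: Bystander, loose: bright setting ring gauge 54 mm outside, 30 mm bore, 16 mm high, with a dark band round it. Not to be moved. Origin at the centre of its underside.
- socket: Bystander, loose: black impact socket standing on end, 42 mm across, 80 mm high, at the far edge of the plate. Not to be moved. Origin at the centre of its underside.
- caliper: Bystander, loose: slide caliper with a black display head lying flat along the near edge of the plate, 240 mm long, 14 mm thick. Not to be moved. Origin on its underside near the middle; its x axis runs along the beam towards the free end, away from the jaws.
Mind the look-alikes: they are no part of the job. Several things have the shape of the blue_cap; the one meant has the colours described above.

How it is judged:
By the outcome, as a careful person would: the job done as asked, in the order asked, and still so for the second after the job is handed in, with the robot touching nothing.
It also fails if it takes over 112 s, if anything falls off the work surface, if the arm or the gripper's body presses on something with over 40 N, if the wrist force passes 120 N, or if a joint passes its speed limit or range.

## Working session

There is one attempt and no reset: what is moved stays moved. The work goes in short steps, Python scripts to look and compute and a shell command to move; the robot and the scene stay as the last step left them, time stands still between calls to the robot, and variables do not carry over. Pictures are saved under pics/ and viewed, at most 14 in all, crops included, and the job is handed in when it is done.

```bash
ls; mkdir -p pics; cat > h.py <<'E'
import numpy as np, cv2
from bench import ctrl
from scipy.spatial.transform import Rotation as Ro
def pix2w(im,uv,z,pose=None):
    d=np.array([(uv[0]-im['cx'])/im['fx'],(uv[1]-im['cy'])/im['fy'],1.])
    if 'R' in im:
        R=np.array(im['R']);t=np.array(im['t']);o=-R.T@t;d=R.T@d
    else:
        M=np.array(im['mount']);Rt=Ro.from_rotvec(pose['tool_rot']).as_matrix()
        o=Rt@M[:3,3]+pose['position'];d=Rt@M[:3,:3]@d
    return o+d*(z-o[2])/d[2]
E
python3 - <<'E'
from h import *
s=ctrl.get_state();print(s)
for n in('scene','top'):
    im=ctrl.get_image(n);cv2.imwrite(f'pics/{n}0.png',im['pixels'])
    print(n,[im[k] for k in('fx','fy','cx','cy')],np.array(im['R']).round(3).tolist(),im['t'])
    for l in ['thick_arbor','slim_arbor','spacer','gear','red_cap','pinion','blue_cap','setting_ring','socket','caliper']:
        for r in ctrl.silhouettes(l,im):
            if r['p']>.2: print(l,round(r['p'],2),np.round(r['at']),r['region'].sum(),pix2w(im,r['at'],.07)[:2].round(3))
E
```

```text
pics
{'time': 0.0, 'joint_positions': array([-1.17588862,  0.32183715, -0.07006841,  1.45167674,  0.02263014,
        1.3707856 , -0.05689119]), 'qd': array([ 1.82399153e-04, -2.29311550e-03,  2.23651454e-04,  4.32184611e-04,
       -7.91748365e-04, -7.01595123e-05,  1.09136674e-03]), 'joint_torque': array([ 1.31760762e-04, -4.91293502e+01, -4.03269734e-01, -3.12519407e+01,
       -6.37760991e-02,  4.39606409e-02,  1.76724748e-04]), 'position': array([0.24155423, 0.60323215, 0.40365099]), 'tool_rot': array([-5.94473099e-01, -3.08459659e+00,  2.99394372e-03]), 'ft_force': array([ 0.96062587,  0.09736552, -0.33220369]), 'torque': array([0.07380409, 0.06261479, 0.03641395]), 'grip_force': 0.0, 'grip_width': 0.9995131076759813}
scene [452.4559295918015, 452.4559295918015, 286.1411690355456, 210.21597032258254] [[-0.626, 0.78, 0.009], [0.629, 0.511, -0.586], [-0.461, -0.362, -0.81]] [ 0.36822965 -0.25354652  1.2595467 ]
thick_arbor 0.74 [264. 223.] 989 [ 0.571 -0.074]
slim_arbor 0.94 [326. 272.] 1172 [0.584 0.096]
slim_arbor 0.48 [257. 287.] 746 [0.696 0.014]
spacer 0.73 [420. 302.] 381 [
[... 571 characters left out ...]
620414887] [[-0.119, -0.993, 0.001], [-0.967, 0.115, -0.229], [0.227, -0.028, -0.974]] [-0.01022661  0.49921166  0.91824428]
thick_arbor 0.57 [278. 171.] 1393 [ 0.559 -0.083]
slim_arbor 0.62 [188. 175.] 1347 [0.571 0.087]
spacer 0.51 [ 95. 209.] 292 [0.525 0.266]
gear 0.59 [115. 158.] 745 [0.621 0.224]
gear 0.5 [ 91. 205.] 280 [0.534 0.272]
red_cap 0.96 [350. 128.] 449 [ 0.63  -0.231]
blue_cap 0.8 [369. 232.] 259 [ 0.423 -0.235]
blue_cap 0.7 [435. 234.] 260 [ 0.404 -0.356]
blue_cap 0.64 [406. 301.] 292 [ 0.29  -0.281]
setting_ring 0.59 [ 96. 258.] 545 [0.433 0.268]
socket 0.94 [218. 103.] 688 [0.711 0.017]
caliper 0.62 [218. 267.] 1898 [0.391 0.048]
caliper 0.53 [216. 103.] 679 [0.712 0.021]
```

```bash
python3 - <<'E'
import cv2
a=cv2.imread('pics/scene0.png');b=cv2.imread('pics/top0.png')
cv2.imwrite('pics/s1.png',cv2.resize(a[90:380,150:500],(724,600)));cv2.imwrite('pics/t1.png',cv2.resize(b[60:360,60:480],(800,571)))
E
```

```text
(no output)
```

View pics/s1.png

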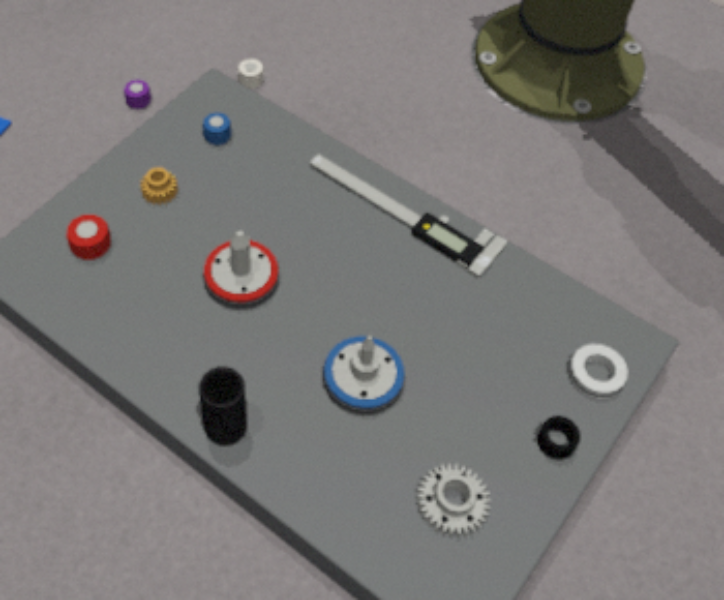

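View pics/t1.png

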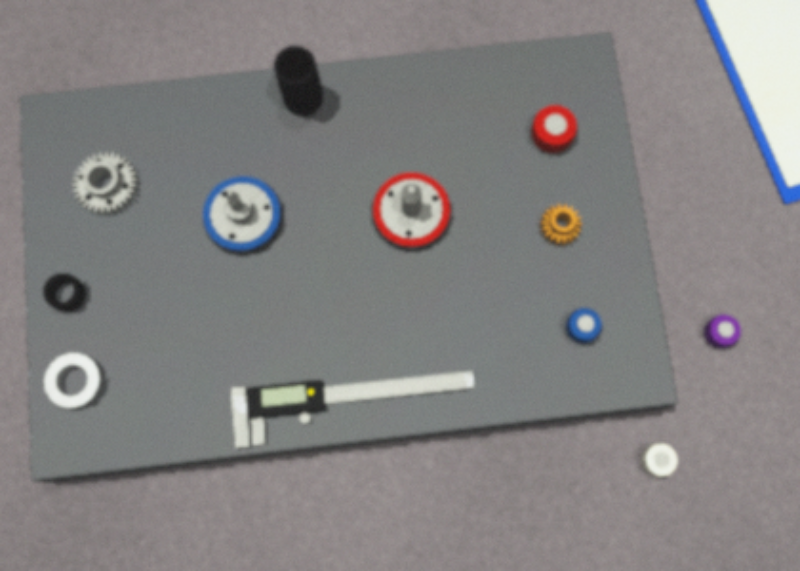

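The scene crop shows a loose setting ring and black sleeve on the right and the gear below them. The red cap, brass pinion and blue cap are on the left, and the purple and white look-alikes are off the plate. The network detections agree, so I'll refine them with both cameras.

```bash
cat >> h.py <<'E'
def plan(xy,ztip,wyaw=None):
    "shift (fractions) to bring fingertips centre to xy, ztip"
    s=ctrl.get_state();R=Ro.from_rotvec(s['tool_rot']).as_matrix();p=np.array(s['position'])
    tip=p+R@[0,0,ctrl.finger_overhang]
    d=R.T@(np.array([xy[0],xy[1],ztip])-tip)
    print('t',round(s['time'],2),'tip',tip.round(4),'ydir',R[:,1].round(3),'shift',(d/.2).round(4),'F',s['ft_force'].round(1),'w',round(s['grip_width']*87,1))
def ell(mask,im,z,pose=None):
    c,_=cv2.findContours(mask.astype(np.uint8),cv2.RETR_EXTERNAL,cv2.CHAIN_APPROX_NONE)
    c=max(c,key=cv2.contourArea);e=cv2.fitEllipse(cv2.convexHull(c))
    return np.round(e[0],1),np.round(e[1],1),pix2w(im,e[0],z,pose)[:2].round(4)
E
python3 - <<'E'
from h import *
print(ctrl.finger_overhang)
for n in('scene','top'):
    im=ctrl.get_image(n);hsv=cv2.cvtColor(im['pixels'],cv2.COLOR_BGR2HSV);H,S,V=cv2.split(hsv)
    red=((H<8)|(H>172))&(S>130);blue=(H>100)&(H<120)&(S>130)
    for nm,m in(('red',red),('blue',blue)):
        k,l,st,ce=cv2.connectedComponentsWithStats(m.astype(np.uint8))
        for i in range(1,k):
            if st[i,4]>60: print(n,nm,st[i,4],'ring z',*ell(l==i,im,.067),'cap z',ell(l==i,im,.065)[2])
    for l,z in(('gear',.056),('pinion',.064),('spacer',.061),('socket',.09)):
        for r in ctrl.silhouettes(l,im)[:2]: print(n,l,r['p'],*ell(r['region'],im,z))
im=ctrl.get_image('wrist');print(im['mount'],im['fx'],im['cx'],im['cy'])
plan((.525,.268),.2)
E
```

```text
0.1822
scene red 280 ring z [192.3 203.9] [20.6 21.6] [ 0.6316 -0.231 ] cap z [ 0.6308 -0.2323]
scene red 267 ring z [266.  220.6] [30.  35.6] [ 0.5632 -0.0763] cap z [ 0.5622 -0.0772]
scene blue 275 ring z [ 496.6 -539.5] [ 157.5 1546. ] [9.6774 4.4018] cap z [9.6991 4.412 ]
scene blue 892 ring z [ 71.  196.3] [ 70.8 183.9] [ 0.7867 -0.4554] cap z [ 0.7862 -0.4573]
scene blue 116 ring z [254.4 151.7] [13.5 14.7] [ 0.4269 -0.2282] cap z [ 0.4256 -0.2295]
scene blue 294 ring z [325.6 269.6] [33.5 38.2] [0.579 0.093] cap z [0.578  0.0925]
scene gear 0.59 [369.6 331.9] [32.6 37.1] [0.6281 0.2304]
scene pinion 0.54 [226.4 180. ] [17.2 18.3] [ 0.5327 -0.2218]
scene spacer 0.71 [419.9 301.4] [20.1 21.1] [0.5176 0.2735]
scene socket 0.59 [257.9 285.9] [25.2 38.3] [0.6993 0.0195]
top red 338 ring z [350.6 127. ] [22.9 24.5] [ 0.6321 -0.2338] cap z [ 0.6328 -0.2342]
top red 434 ring z [275.6 169.9] [39.1 40.6] [ 0.5626 -0.0785] cap z [ 0.5632 -0.0786]
top blue 1478 ring z [483.7  82.8] [138.5 175.5] [ 0.6934 -0.5108] cap z [ 0.6943 -0.5118]
top blue 111 ring z [550.9 137.6] [ 7.6 26. ] [ 0.56
[... 181 characters left out ...]
8] cap z [ 0.4266 -0.2322]
top gear 0.81 [115.9 156.3] [29.7 33.5] [0.6302 0.2257]
top pinion 0.88 [354.4 178.5] [18.4 19.9] [ 0.5289 -0.2257]
top spacer 0.55 [ 93.3 214.3] [18.1 21.4] [0.5185 0.272 ]
top socket 0.59 [216.8 102.1] [25.1 38.4] [0.7041 0.0183]
[[ 8.42700607e-04 -9.61997023e-01 -2.73058635e-01  7.58427495e-02]
 [ 9.99999552e-01  6.93201919e-04  6.43971749e-04  4.94722336e-04]
 [-4.30214135e-04 -2.73059055e-01  9.61997176e-01  2.09657797e-02]
 [ 0.00000000e+00  0.00000000e+00  0.00000000e+00  1.00000000e+00]] 291.00708714536887 279.8066667704444 208.32723180657652
t 1.65 tip [0.2416 0.6034 0.2226] ydir [0.372 0.928 0.   ] shift [-1.9387 -1.0303  0.113 ] F [-0.2 -0.1  0.6] w 87.2
```

```bash
python3 -m jog '{"translation":[[-1,-0.53,0],[-1,-0.53,0],[-1,-0.53,0],[-1,-0.53,0],[-1,-0.53,0]],"yaw":[0,0,0,0,0],"jaw":[0,0,0,0,0]}'
python3 -m jog '{"translation":[[-0.94,-0.5,0.1],[-0.94,-0.5,0.1],[-0.94,-0.5,0.1],[-0.94,-0.5,0.1],[-0.94,-0.5,0.1],[-0.94,-0.5,0.1],[-0.94,-0.5,0.1]],"yaw":[0,0,0,0,0,0,0],"jaw":[0,0,0,0,0,0,0]}' 30
python3 - <<'E'
from h import *
plan((.518,.2725),.15)
s=ctrl.get_state();im=ctrl.get_image('wrist');cv2.imwrite('pics/w1.png',im['pixels'])
for r in ctrl.silhouettes('spacer',im)[:2]: print(r['p'],*ell(r['region'],im,.061,s))
E
```

```text
time: 2.28
position: [0.3911, 0.4272, 0.4052]
tool_rot: [0.606, 3.081, -0.001]
ft_force: [-0.3, 0.5, 0.8]
grip_width: 1.001
grip_force: 0.0
time: 3.15
position: [0.524, 0.2703, 0.3849]
tool_rot: [-0.588, -3.085, -0.001]
ft_force: [0.4, 0.4, 0.5]
grip_width: 1.001
grip_force: 0.0
t 3.15 tip [0.5239 0.2705 0.2027] ydir [0.368 0.93  0.001] shift [ 0.0311 -0.0017  0.2635] F [0.4 0.4 0.5] w 87.1
0.75 [278.1 194. ] [33.7 37. ] [0.5181 0.2716]
```

View pics/w1.png

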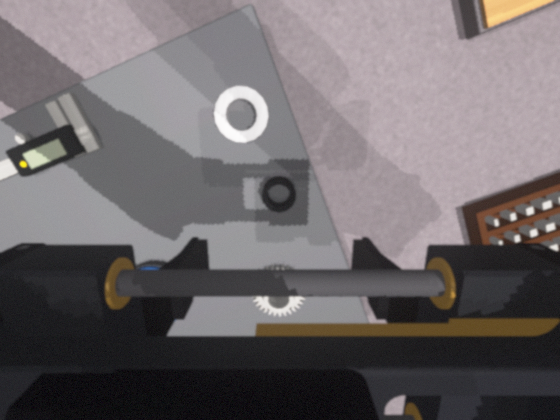

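The wrist view shows the sleeve centred between the fingers at pixel (278,194), and all three cameras agree on its position. I'll descend and grip it.

```bash
python3 -m jog '{"translation":[[0.029,0.001,0.3],[0.029,0.001,0.55],[0.029,0.001,0.7],[0.029,0.001,0.748],[0.029,0.001,0.748],[0.029,0.001,0.748]],"yaw":[0,0,0,0,0,0],"jaw":[0,0,0,0,0,0]}' 30
python3 -c "
from h import *
plan((.518,.272),.053)"
python3 -m jog '{"translation":[[0,0,0],[0,0,0],[0,0,0],[0,0,0],[0,0,0],[0,0,0],[0,0,0],[0,0,0]],"yaw":[0,0,0,0,0,0,0,0],"jaw":[1,1,1,1,1,1,1,1]}' 30
python3 -c "
from h import *
plan((.518,.272),.053)"
```

```text
time: 4.0
position: [0.5206, 0.2709, 0.237]
tool_rot: [0.594, 3.083, 0.003]
ft_force: [0.3, -0.1, -0.2]
grip_width: 1.0
grip_force: 0.0
t 4.0 tip [0.5211 0.2712 0.0548] ydir [0.371 0.928 0.003] shift [ 0.016  -0.0019  0.0088] F [ 0.3 -0.1 -0.2] w 87.0
time: 5.0
position: [0.5199, 0.2704, 0.2351]
tool_rot: [0.594, 3.085, 0.0]
ft_force: [0.4, 0.6, 0.1]
grip_width: 0.41
grip_force: 30.0
t 5.0 tip [0.5199 0.2704 0.0529] ydir [0.372 0.928 0.   ] shift [ 0.0121  0.004  -0.0003] F [0.4 0.6 0.1] w 35.6
```

```bash
python3 -m jog '{"translation":[[0,0,-0.2],[0,0,-0.5],[0,0,-0.65],[-0.2,-0.37,-0.65],[-0.42,-0.77,-0.65],[-0.42,-0.77,-0.65],[-0.42,-0.77,-0.65]],"yaw":[0,0,0,0,0,0,0],"jaw":[1,1,1,1,1,1,1]}'
python3 -m jog '{"translation":[[-0.42,-0.77,0],[-0.42,-0.77,0],[-0.42,-0.77,0],[-0.42,-0.77,0],[-0.42,-0.77,0],[-0.42,-0.77,0],[-0.42,-0.77,0]],"yaw":[0,0,0,0,0,0,0],"jaw":[1,1,1,1,1,1,1]}'
python3 - <<'E'
from h import *
plan((.563,-.0775),.15)
s=ctrl.get_state();im=ctrl.get_image('wrist');cv2.imwrite('pics/w2.png',im['pixels'])
for l in('spacer','thick_arbor'):
  for r in ctrl.silhouettes(l,im)[:2]: print(l,r['p'],*ell(r['region'],im,.067,s))
H,S,V=cv2.split(cv2.cvtColor(im['pixels'],cv2.COLOR_BGR2HSV))
print(*ell(((H<8)|(H>172))&(S>130),im,.067,s))
E
```

```text
time: 5.88
position: [0.5412, 0.0904, 0.3654]
tool_rot: [0.608, 3.081, -0.003]
ft_force: [1.1, 0.2, -0.3]
grip_width: 0.408
grip_force: 30.0
time: 6.75
position: [0.5616, -0.0764, 0.3651]
tool_rot: [-0.59, -3.085, -0.001]
ft_force: [-0.3, -0.1, -0.7]
grip_width: 0.411
grip_force: 30.0
t 6.75 tip [ 0.5615 -0.0763  0.1829] ydir [0.369 0.929 0.   ] shift [-0.009  -0.0028  0.1644] F [-0.3 -0.1 -0.7] w 35.8
spacer 0.57 [278.9 254.8] [60.7 65.8] [ 0.6106 -0.096 ]
[277.8 204.3] [73.9 76.3] [ 0.5598 -0.077 ]
```

View pics/w2.png

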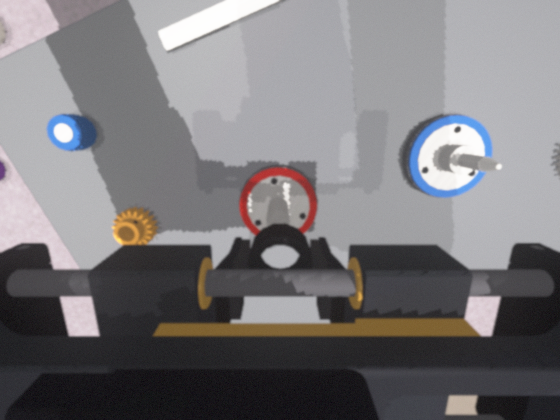

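The sleeve is held at (280,250) and the red ring is at (278,204). Next I'll correct the position and lower in stages, watching the force.

```bash
python3 -m jog '{"translation":[[-0.019,-0.005,0],[-0.019,-0.005,0],[-0.019,-0.005,0.15],[-0.019,-0.005,0.3],[-0.019,-0.005,0.3],[-0.019,-0.005,0.3]],"yaw":[0,0,0,0,0,0],"jaw":[1,1,1,1,1,1]}'
python3 -m jog '{"translation":[[0,0,0.03],[0,0,0.06],[0,0,0.09],[0,0,0.12],[0,0,0.12],[0,0,0.12]],"yaw":[0,0,0,0,0,0],"jaw":[1,1,1,1,1,1]}'
python3 - <<'E'
from h import *
plan((.5647,-.0787),.0705)
im=ctrl.get_image('scene');cv2.imwrite('pics/s2.png',cv2.resize(im['pixels'][150:290,190:370],(720,560)))
E
```

```text
time: 7.65
position: [0.565, -0.0806, 0.3062]
tool_rot: [0.595, 3.083, 0.0]
ft_force: [0.4, -0.6, -0.5]
grip_width: 0.408
grip_force: 30.0
time: 8.4
position: [0.5647, -0.0804, 0.2812]
tool_rot: [0.595, 3.085, 0.0]
ft_force: [-0.6, -0.3, -1.2]
grip_width: 0.41
grip_force: 30.0
t 8.4 tip [ 0.5647 -0.0804  0.099 ] ydir [0.372 0.928 0.   ] shift [0.0032 0.0079 0.1425] F [-0.6 -0.3 -1.2] w 35.7
```

View pics/s2.png

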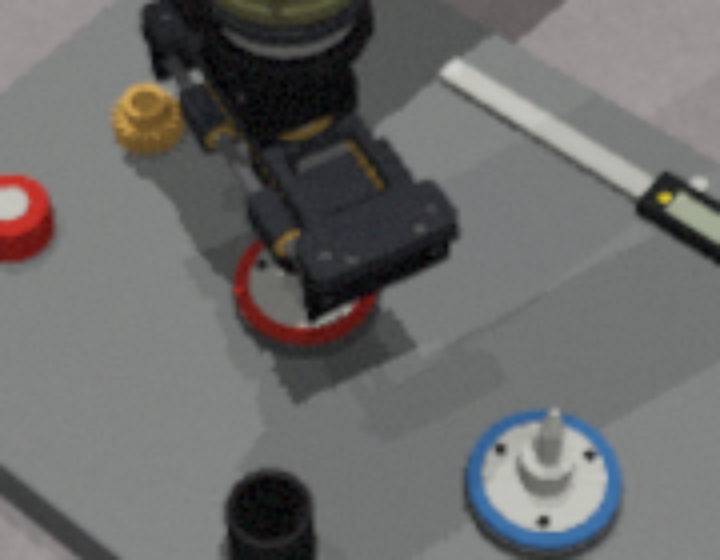

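There is no contact force with the bore around the shaft. I'll trim by 1.7 mm and lower it home.

```bash
python3 -m jog '{"translation":[[0.003,0.007,0.03],[0.003,0.007,0.06],[0.003,0.007,0.09],[0.003,0.007,0.115],[0.003,0.007,0.13],[0.003,0.007,0.135],[0.003,0.007,0.14],[0.003,0.007,0.14]],"yaw":[0,0,0,0,0,0,0,0],"jaw":[1,1,1,1,1,1,1,1]}'
python3 -m jog '{"translation":[[0,0,0.004],[0,0,0.008],[0,0,0.008],[0,0,0.008]],"yaw":[0,0,0,0],"jaw":[1,1,1,1]}'
python3 -c "
from h import *
plan((.5647,-.0787),.071)"
```

```text
time: 9.45
position: [0.5646, -0.0788, 0.2533]
tool_rot: [0.594, 3.085, 0.0]
ft_force: [-0.5, -0.9, -0.7]
grip_width: 0.412
grip_force: 30.0
time: 9.95
position: [0.5647, -0.079, 0.253]
tool_rot: [0.595, 3.084, 0.001]
ft_force: [-3.6, 0.6, 9.0]
grip_width: 0.41
grip_force: 30.0
t 9.95 tip [ 0.5648 -0.0789  0.0708] ydir [0.372 0.928 0.001] shift [ 0.0007  0.0006 -0.0008] F [-3.6  0.6  9. ] w 35.7
```

```bash
python3 -m jog '{"translation":[[0,0,0],[0,0,0],[0,0,0],[0,0,0],[0,0,-0.02]],"yaw":[0,0,0,0,0],"jaw":[0,0,0,0,0]}'
python3 -m jog '{"translation":[[0,0,-0.2],[0,0,-0.5],[0,0,-0.65],[0.065,0.37,-0.65],[0.135,0.77,-0.65],[0.135,0.77,-0.65],[0.135,0.77,-0.65]],"yaw":[0,0,0,0,0,0,0],"jaw":[0,0,0,0,0,0,0]}'
python3 -m jog '{"translation":[[0.135,0.77,0],[0.135,0.77,0],[0.135,0.77,0],[0.135,0.77,0],[0.135,0.77,0],[0.135,0.77,0],[0.135,0.77,0]],"yaw":[0,0,0,0,0,0,0],"jaw":[0,0,0,0,0,0,0]}'
python3 - <<'E'
from h import *
s=ctrl.get_state();im=ctrl.get_image('wrist');cv2.imwrite('pics/w3.png',im['pixels'])
for r in ctrl.silhouettes('gear',im)[:2]: print(r['p'],*ell(r['region'],im,.060,s))
plan((.629,.228),.064)
im=ctrl.get_image('scene');cv2.imwrite('pics/s3.png',cv2.resize(im['pixels'][180:280,210:330],(720,600)))
E
```

```text
time: 10.58
position: [0.5644, -0.0788, 0.2553]
tool_rot: [-0.594, -3.084, 0.0]
ft_force: [0.6, -0.2, 0.1]
grip_width: 0.896
grip_force: 0.0
time: 11.45
position: [0.5967, 0.0781, 0.3854]
tool_rot: [-0.585, -3.086, -0.001]
ft_force: [-0.1, -0.3, 0.5]
grip_width: 1.0
grip_force: 0.0
time: 12.32
position: [0.6291, 0.2255, 0.386]
tool_rot: [0.598, 3.084, 0.0]
ft_force: [-0.6, -0.2, 0.7]
grip_width: 1.0
grip_force: 0.0
0.72 [280.8 196.1] [56.5 59.2] [0.6272 0.2282]
t 12.43 tip [0.629  0.2263 0.2037] ydir [0.373 0.928 0.   ] shift [0.0034 0.0076 0.6983] F [-0.4  0.4  0.2] w 86.9
```

View pics/s3.png

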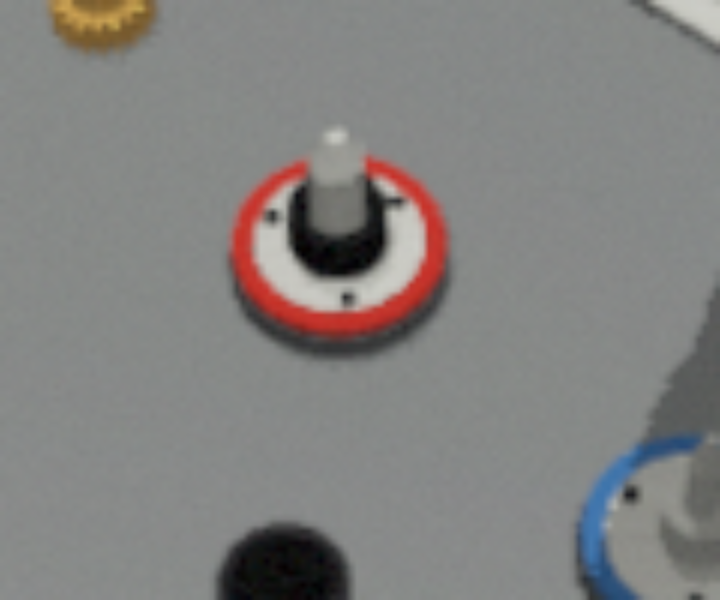

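View pics/w3.png

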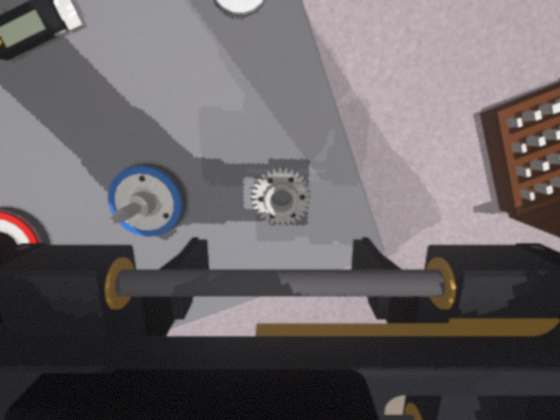

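The spacer is seated on the thick arbor. The gear is hub up at wrist pixel (280,196), close to centred. I'll grip it by the hub.

```bash
python3 -m jog '{"translation":[[0.008,0.006,0.3],[0.008,0.006,0.5],[0.008,0.006,0.65],[0.008,0.006,0.696],[0.008,0.006,0.696],[0.008,0.006,0.696]],"yaw":[0,0,0,0,0,0],"jaw":[0,0,0,0,0,0]}' 40
python3 -m jog '{"translation":[[0,0,0],[0,0,0],[0,0,0],[0,0,0],[0,0,0],[0,0,0],[0,0,0],[0,0,0]],"yaw":[0,0,0,0,0,0,0,0],"jaw":[1,1,1,1,1,1,1,1]}' 40
python3 -c "
from h import *
plan((.628,.228),.0645)"
```

```text
time: 13.22
position: [0.6286, 0.2291, 0.2483]
tool_rot: [0.594, 3.082, 0.003]
ft_force: [-1.3, 0.0, 0.0]
grip_width: 1.002
grip_force: 0.0
time: 14.22
position: [0.6278, 0.2287, 0.2463]
tool_rot: [-0.595, -3.085, 0.0]
ft_force: [-0.8, -1.3, 0.5]
grip_width: 0.399
grip_force: 40.0
t 14.22 tip [0.6278 0.2287 0.0641] ydir [ 0.372  0.928 -0.   ] shift [-0.0023 -0.0027 -0.0018] F [-0.8 -1.3  0.5] w 34.7
```

```bash
python3 -m jog '{"translation":[[0,0,-0.2],[0,0,-0.5],[0,0,-0.65],[-0.065,-0.37,-0.65],[-0.134,-0.772,-0.65],[-0.134,-0.772,-0.65],[-0.134,-0.772,-0.65]],"yaw":[0,0,0,0,0,0,0],"jaw":[1,1,1,1,1,1,1]}'
python3 -m jog '{"translation":[[-0.134,-0.772,0],[-0.134,-0.772,0],[-0.134,-0.772,0],[-0.134,-0.772,0],[-0.134,-0.772,0],[-0.134,-0.772,0],[-0.134,-0.772,0]],"yaw":[0,0,0,0,0,0,0],"jaw":[1,1,1,1,1,1,1]}'
python3 - <<'E'
from h import *
plan((.5625,-.0785),.104)
s=ctrl.get_state();im=ctrl.get_image('wrist');cv2.imwrite('pics/w4.png',im['pixels'][130:330,150:410])
plan((.5625,-.0785),.104)
E
```

```text
time: 15.1
position: [0.5948, 0.0713, 0.376]
tool_rot: [-0.604, -3.082, 0.002]
ft_force: [0.3, 0.4, -3.5]
grip_width: 0.398
grip_force: 40.0
time: 15.98
position: [0.5632, -0.0763, 0.3762]
tool_rot: [-0.591, -3.085, -0.0]
ft_force: [0.9, 1.0, -3.2]
grip_width: 0.399
grip_force: 40.0
t 15.97 tip [ 0.5631 -0.0763  0.194 ] ydir [0.369 0.929 0.   ] shift [-0.0013 -0.0116  0.4498] F [ 0.9  1.  -3.2] w 34.7
t 16.02 tip [ 0.5631 -0.0766  0.194 ] ydir [0.37  0.929 0.   ] shift [-0.0009 -0.0098  0.4502] F [ 0.8 -1.1 -2.6] w 34.7
```

View pics/w4.png

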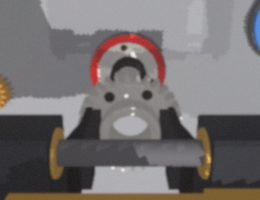

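The gear is held level, with the arbor lined up ahead of it. I'll lower it in two stages.

```bash
python3 -m jog '{"translation":[[0,0,0.1],[0,0,0.2],[0,0,0.25],[0,0,0.29],[0,0,0.33],[0,0,0.37],[0,0,0.37],[0,0,0.37]],"yaw":[0,0,0,0,0,0,0,0],"jaw":[1,1,1,1,1,1,1,1]}'
python3 -c "
from h import *
plan((.5625,-.0785),.104)"
```

```text
time: 17.02
position: [0.5629, -0.0777, 0.3025]
tool_rot: [0.595, 3.085, 0.0]
ft_force: [-1.0, 0.6, -3.6]
grip_width: 0.396
grip_force: 40.0
t 17.02 tip [ 0.5629 -0.0777  0.1203] ydir [0.372 0.928 0.   ] shift [ 0.0005 -0.0044  0.0816] F [-1.   0.6 -3.6] w 34.5
```

```bash
python3 -m jog '{"translation":[[0,0,0.03],[0,0,0.055],[0,0,0.07],[0,0,0.077],[0,0,0.081],[0,0,0.085],[0,0,0.085]],"yaw":[0,0,0,0,0,0,0],"jaw":[1,1,1,1,1,1,1]}'
python3 -c "
from h import *
plan((.5625,-.0785),.104)"
```

```text
time: 17.9
position: [0.5629, -0.0778, 0.2862]
tool_rot: [0.595, 3.085, 0.001]
ft_force: [-4.4, -0.8, 4.5]
grip_width: 0.397
grip_force: 40.0
t 17.9 tip [ 0.5629 -0.0778  0.104 ] ydir [0.372 0.928 0.   ] shift [ 0.0007 -0.0042  0.0002] F [-4.4 -0.8  4.5] w 34.6
```

```bash
python3 -m jog '{"translation":[[0,0,0],[0,0,0],[0,0,0],[0,0,0],[0,0,-0.02]],"yaw":[0,0,0,0,0],"jaw":[0,0,0,0,0]}'
python3 -m jog '{"translation":[[0,0,-0.2],[0,0,-0.45],[-0.3,-0.29,-0.45],[-0.607,-0.589,-0.45],[-0.607,-0.589,-0.45],[-0.607,-0.589,-0.45],[-0.607,-0.589,-0.45]],"yaw":[0,0,0,0,0,0,0],"jaw":[0,0,0,0,0,0,0]}'
python3 - <<'E'
from h import *
s=ctrl.get_state();im=ctrl.get_image('wrist');cv2.imwrite('pics/w5.png',im['pixels'])
for r in ctrl.silhouettes('red_cap',im)[:2]: print(r['p'],*ell(r['region'],im,.066,s))
H,S,V=cv2.split(cv2.cvtColor(im['pixels'],cv2.COLOR_BGR2HSV));m=((H<8)|(H>172))&(S>130);m[:,:200]=0
print(*ell(m,im,.066,s))
plan((.632,-.2325),.0545)
E
```

```text
time: 18.52
position: [0.5628, -0.0777, 0.2892]
tool_rot: [-0.595, -3.084, 0.0]
ft_force: [-0.4, 0.5, 0.4]
grip_width: 0.881
grip_force: 0.0
time: 19.4
position: [0.6318, -0.2316, 0.3791]
tool_rot: [-0.594, -3.084, -0.001]
ft_force: [-0.2, 0.4, 0.8]
grip_width: 1.004
grip_force: 0.0
[277.1 201.2] [43.1 44.3] [ 0.6303 -0.233 ]
t 19.5 tip [ 0.632  -0.2302  0.1973] ydir [0.37  0.929 0.001] shift [-0.0045 -0.0114  0.7138] F [-0.4  0.2 -0.4] w 87.1
```

View pics/w5.png

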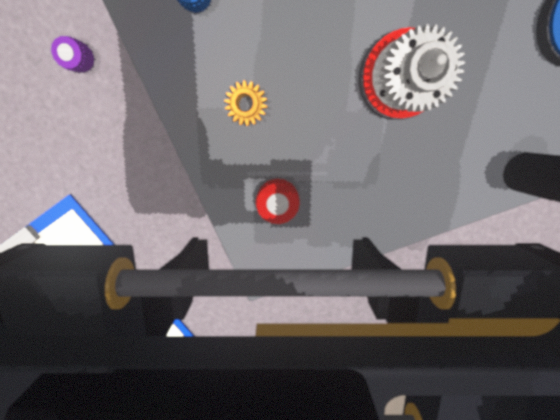

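The gear is seated on the spacer, and the red cap is at pixel (277,201).

```bash
python3 -m jog '{"translation":[[0,-0.006,0.3],[0,-0.006,0.5],[0,-0.006,0.65],[0,-0.006,0.714],[0,-0.006,0.714],[0,-0.006,0.714]],"yaw":[0,0,0,0,0,0],"jaw":[0,0,0,0,0,0]}' 40
python3 -m jog '{"translation":[[0,0,0],[0,0,0],[0,0,0],[0,0,0],[0,0,0],[0,0,0],[0,0,0],[0,0,0]],"yaw":[0,0,0,0,0,0,0,0],"jaw":[1,1,1,1,1,1,1,1]}' 40
python3 -c "
from h import *
plan((.631,-.2328),.0545)"
```

```text
time: 20.25
position: [0.632, -0.2333, 0.2384]
tool_rot: [0.593, 3.082, -0.0]
ft_force: [-0.3, -1.0, -0.8]
grip_width: 0.995
grip_force: 0.0
time: 21.25
position: [0.6313, -0.2334, 0.2365]
tool_rot: [-0.595, -3.085, 0.0]
ft_force: [0.4, -0.2, 0.0]
grip_width: 0.493
grip_force: 40.0
t 21.25 tip [ 0.6313 -0.2334  0.0543] ydir [ 0.372  0.928 -0.   ] shift [ 0.0024  0.0022 -0.0009] F [ 0.4 -0.2  0. ] w 42.9
```

```bash
python3 -m jog '{"translation":[[0,0,-0.2],[0,0,-0.5],[0,0,-0.65],[0.3,0.3,-0.65],[0.606,0.593,-0.65],[0.606,0.593,-0.65],[0.606,0.593,-0.65],[0.606,0.593,-0.65]],"yaw":[0,0,0,0,0,0,0,0],"jaw":[1,1,1,1,1,1,1,1]}'
python3 -c "
from h import *
plan((.5628,-.0782),.1203)"
python3 -m jog '{"translation":[[0,0,0.1],[0,0,0.2],[0,0,0.22],[0,0,0.25],[0,0,0.28],[0,0,0.28]],"yaw":[0,0,0,0,0,0],"jaw":[1,1,1,1,1,1]}'
python3 -c "
from h import *
plan((.5628,-.0782),.1203)"
```

```text
time: 22.25
position: [0.5628, -0.0787, 0.3665]
tool_rot: [0.595, 3.084, -0.001]
ft_force: [0.2, -0.9, -0.9]
grip_width: 0.497
grip_force: 40.0
t 22.25 tip [ 0.5629 -0.0788  0.1843] ydir [ 0.372  0.928 -0.   ] shift [0.0016 0.0029 0.3202] F [ 0.2 -0.9 -0.9] w 43.3
time: 23.0
position: [0.5629, -0.0783, 0.3104]
tool_rot: [-0.595, -3.084, 0.0]
ft_force: [0.3, -0.2, -1.4]
grip_width: 0.497
grip_force: 40.0
t 23.0 tip [ 0.5628 -0.0783  0.1282] ydir [ 0.372  0.928 -0.   ] shift [0.0001 0.0003 0.0395] F [ 0.3 -0.2 -1.4] w 43.3
```

```bash
python3 -m jog '{"translation":[[0,0,0.012],[0,0,0.025],[0,0,0.034],[0,0,0.039],[0,0,0.043],[0,0,0.043]],"yaw":[0,0,0,0,0,0],"jaw":[1,1,1,1,1,1]}'
python3 -c "
from h import *
plan((.5628,-.0782),.1203)"
```

```text
time: 23.75
position: [0.5629, -0.0782, 0.3024]
tool_rot: [0.595, 3.085, 0.0]
ft_force: [-1.6, -0.0, 1.8]
grip_width: 0.496
grip_force: 40.0
t 23.75 tip [ 0.563  -0.0782  0.1202] ydir [0.372 0.928 0.   ] shift [ 0.0007 -0.0003 -0.0003] F [-1.6 -0.   1.8] w 43.2
```

```bash
python3 -m jog '{"translation":[[0,0,0.003],[0,0,0.003],[0,0,0.003],[0,0,0.003],[0,0,0],[0,0,-0.02]],"yaw":[0,0,0,0,0,0],"jaw":[1,1,0,0,0,0]}'
python3 -m jog '{"translation":[[0,0,-0.2],[0,0,-0.4],[-0.06,-0.36,-0.4],[-0.124,-0.738,-0.4],[-0.124,-0.738,-0.4],[-0.124,-0.738,-0.4],[-0.124,-0.738,-0.4]],"yaw":[0,0,0,0,0,0,0],"jaw":[0,0,0,0,0,0,0]}'
python3 - <<'E'
from h import *
s=ctrl.get_state();im=ctrl.get_image('wrist');cv2.imwrite('pics/w6.png',im['pixels'])
for r in ctrl.silhouettes('pinion',im)[:2]: print(r['p'],*ell(r['region'],im,.062,s))
plan((.531,-.2245),.068)
E
```

```text
time: 24.5
position: [0.5628, -0.0782, 0.3058]
tool_rot: [-0.594, -3.084, 0.0]
ft_force: [-0.7, 0.3, -0.5]
grip_width: 0.862
grip_force: 0.0
time: 25.38
position: [0.5317, -0.223, 0.3859]
tool_rot: [0.592, 3.085, 0.002]
ft_force: [0.6, 0.1, 0.7]
grip_width: 1.0
grip_force: 0.0
0.7 [276.1 197.6] [35.4 36.8] [ 0.5289 -0.225 ]
t 25.48 tip [ 0.5318 -0.2223  0.2036] ydir [0.369 0.93  0.001] shift [-3.000e-04 -1.220e-02  6.781e-01] F [0.9 0.  0.2] w 87.1
```

View pics/w6.png

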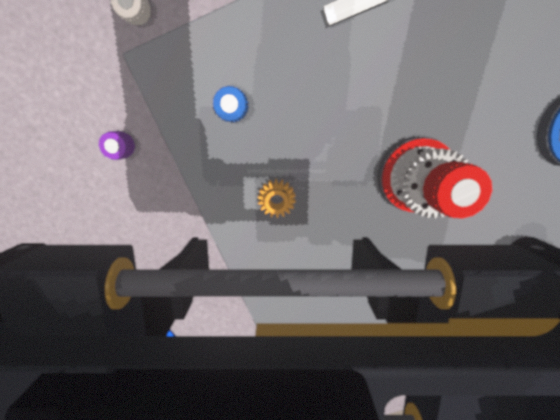

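The red cap is on and the pinion is at (276,198). I'll grip the pinion by its hub.

```bash
python3 -m jog '{"translation":[[0.004,-0.008,0.3],[0.004,-0.008,0.5],[0.004,-0.008,0.64],[0.004,-0.008,0.678],[0.004,-0.008,0.678],[0.004,-0.008,0.678]],"yaw":[0,0,0,0,0,0],"jaw":[0,0,0,0,0,0]}' 35
python3 -m jog '{"translation":[[0,0,0],[0,0,0],[0,0,0],[0,0,0],[0,0,0],[0,0,0],[0,0,0],[0,0,0]],"yaw":[0,0,0,0,0,0,0,0],"jaw":[1,1,1,1,1,1,1,1]}' 35
python3 -c "
from h import *
plan((.5303,-.225),.068)"
```

```text
time: 26.22
position: [0.5305, -0.2256, 0.2519]
tool_rot: [0.593, 3.082, 0.0]
ft_force: [0.4, -0.9, 0.6]
grip_width: 1.003
grip_force: 0.0
time: 27.22
position: [0.5297, -0.2257, 0.2503]
tool_rot: [-0.595, -3.085, 0.0]
ft_force: [0.3, 0.8, 0.1]
grip_width: 0.28
grip_force: 35.0
t 27.23 tip [ 0.5297 -0.2257  0.0681] ydir [ 0.372  0.928 -0.   ] shift [-0.0016  0.0042  0.0006] F [0.3 0.8 0.1] w 24.3
```

```bash
python3 -m jog '{"translation":[[0,0,-0.2],[0,0,-0.5],[0,0,-0.65],[0.09,0.38,-0.65],[0.18,0.782,-0.65],[0.18,0.782,-0.65],[0.18,0.782,-0.65]],"yaw":[0,0,0,0,0,0,0],"jaw":[1,1,1,1,1,1,1]}'
python3 -m jog '{"translation":[[0.181,0.782,0],[0.181,0.782,0],[0.181,0.782,0],[0.181,0.782,0],[0.181,0.782,0],[0.181,0.782,0],[0.181,0.782,0],[0.181,0.782,0]],"yaw":[0,0,0,0,0,0,0,0],"jaw":[1,1,1,1,1,1,1,1]}'
python3 - <<'E'
from h import *
s=ctrl.get_state();im=ctrl.get_image('wrist');cv2.imwrite('pics/w7.png',cv2.resize(im['pixels'][130:330,150:410],(780,600)))
plan((.579,.0915),.1061)
im=ctrl.get_image('top');H,S,V=cv2.split(cv2.cvtColor(im['pixels'],cv2.COLOR_BGR2HSV));
E
```

```text
time: 28.1
position: [0.5548, -0.0627, 0.3797]
tool_rot: [-0.583, -3.086, -0.002]
ft_force: [-0.0, -1.2, -1.9]
grip_width: 0.277
grip_force: 35.0
time: 29.1
position: [0.5789, 0.0909, 0.3805]
tool_rot: [0.596, 3.084, 0.0]
ft_force: [-0.4, 0.7, -1.4]
grip_width: 0.281
grip_force: 35.0
t 29.15 tip [0.579  0.0912 0.1983] ydir [0.372 0.928 0.   ] shift [0.0005 0.0016 0.4608] F [ 0.5 -0.7 -1.4] w 24.3
```

View pics/w7.png

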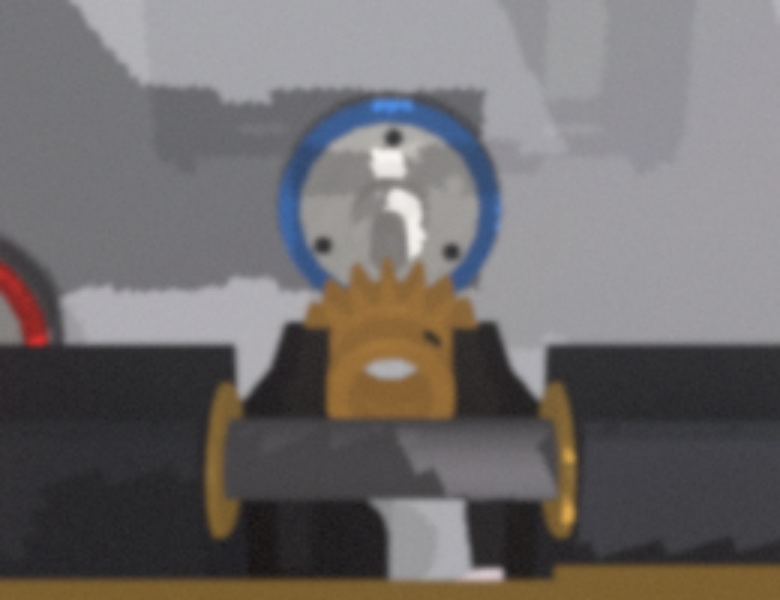

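The pinion is held level at (390,360), in line with the slim arbor at (390,200). I'll lower it in stages.

```bash
python3 -m jog '{"translation":[[0,0,0.1],[0,0,0.2],[0,0,0.24],[0,0,0.28],[0,0,0.32],[0,0,0.36],[0,0,0.36],[0,0,0.36]],"yaw":[0,0,0,0,0,0,0,0],"jaw":[1,1,1,1,1,1,1,1]}'
python3 -c "
from h import *
plan((.579,.0915),.1061)"
```

```text
time: 30.2
position: [0.5791, 0.0916, 0.3086]
tool_rot: [0.594, 3.084, 0.0]
ft_force: [0.7, -0.2, -1.7]
grip_width: 0.28
grip_force: 35.0
t 30.2 tip [0.5792 0.0916 0.1264] ydir [0.372 0.928 0.   ] shift [ 0.0006 -0.001   0.1017] F [ 0.7 -0.2 -1.7] w 24.3
```

```bash
python3 -m jog '{"translation":[[0,0,0.03],[0,0,0.06],[0,0,0.085],[0,0,0.096],[0,0,0.102],[0,0,0.106],[0,0,0.106]],"yaw":[0,0,0,0,0,0,0],"jaw":[1,1,1,1,1,1,1]}'
python3 -c "
from h import *
plan((.579,.0915),.1061)"
```

```text
time: 31.08
position: [0.579, 0.0915, 0.2883]
tool_rot: [0.595, 3.085, 0.001]
ft_force: [-3.7, -1.0, 4.7]
grip_width: 0.277
grip_force: 35.0
t 31.07 tip [0.579  0.0916 0.1061] ydir [0.372 0.928 0.   ] shift [ 0.0001 -0.0003 -0.0001] F [-3.7 -1.   4.7] w 24.1
```

```bash
python3 -m jog '{"translation":[[0,0,0],[0,0,0],[0,0,0],[0,0,0],[0,0,0],[0,0,-0.02]],"yaw":[0,0,0,0,0,0],"jaw":[0,0,0,0,0,0]}'
python3 -m jog '{"translation":[[0,0,-0.2],[0,0,-0.45],[0.028,-0.44,-0.45],[0.056,-0.889,-0.45],[0.056,-0.889,-0.45],[0.056,-0.889,-0.45],[0.056,-0.889,-0.45]],"yaw":[0,0,0,0,0,0,0],"jaw":[0,0,0,0,0,0,0]}'
python3 -m jog '{"translation":[[0.056,-0.889,0],[0.056,-0.889,0],[0.056,-0.889,0],[0.056,-0.889,0],[0.056,-0.889,0],[0.056,-0.889,0],[0.056,-0.889,0],[0.056,-0.889,0]],"yaw":[0,0,0,0,0,0,0,0],"jaw":[0,0,0,0,0,0,0,0]}'
python3 - <<'E'
from h import *
s=ctrl.get_state();im=ctrl.get_image('wrist');cv2.imwrite('pics/w8.png',im['pixels'])
H,S,V=cv2.split(cv2.cvtColor(im['pixels'],cv2.COLOR_BGR2HSV));m=(H>100)&(H<120)&(S>130);m[:,:200]=0;m[:,360:]=0
print(*ell(m,im,.065,s))
plan((.426,-.2308),.0545)
E
```

```text
time: 31.82
position: [0.5788, 0.0916, 0.291]
tool_rot: [-0.594, -3.084, 0.001]
ft_force: [-1.5, 0.5, 0.7]
grip_width: 0.88
grip_force: 0.0
time: 32.7
position: [0.5027, -0.0687, 0.3816]
tool_rot: [0.594, 3.084, 0.002]
ft_force: [-0.5, 1.3, -1.1]
grip_width: 0.997
grip_force: 0.0
time: 33.7
position: [0.4264, -0.2295, 0.3811]
tool_rot: [-0.592, -3.085, 0.0]
ft_force: [0.1, -0.2, -0.1]
grip_width: 1.001
grip_force: 0.0
[276.8 200.1] [29.5 30.8] [ 0.4245 -0.2314]
t 33.75 tip [ 0.4262 -0.2298  0.1989] ydir [0.371 0.929 0.   ] shift [-0.0009 -0.0053  0.722 ] F [ 0.6 -0.3 -0.5] w 86.9
```

View pics/w8.png

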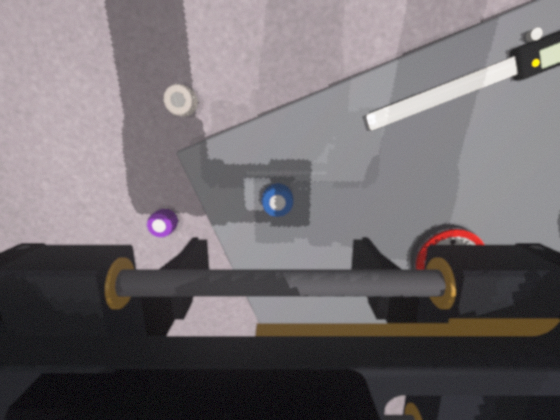

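The blue cap is at (277,200), so I'll grip it.

```bash
python3 -m jog '{"translation":[[0.001,-0.004,0.3],[0.001,-0.004,0.5],[0.001,-0.004,0.66],[0.001,-0.004,0.722],[0.001,-0.004,0.722],[0.001,-0.004,0.722]],"yaw":[0,0,0,0,0,0],"jaw":[0,0,0,0,0,0]}' 35
python3 -m jog '{"translation":[[0,0,0],[0,0,0],[0,0,0],[0,0,0],[0,0,0],[0,0,0],[0,0,0],[0,0,0]],"yaw":[0,0,0,0,0,0,0,0],"jaw":[1,1,1,1,1,1,1,1]}' 35
python3 -c "
from h import *
plan((.4255,-.231),.0545)"
```

```text
time: 34.5
position: [0.4262, -0.2312, 0.2381]
tool_rot: [0.594, 3.082, -0.0]
ft_force: [-0.7, 0.0, 0.5]
grip_width: 1.0
grip_force: 0.0
time: 35.5
position: [0.4255, -0.2309, 0.2367]
tool_rot: [-0.595, -3.085, 0.0]
ft_force: [-0.1, -0.6, -0.6]
grip_width: 0.357
grip_force: 35.0
t 35.5 tip [ 0.4255 -0.2309  0.0545] ydir [ 0.372  0.928 -0.   ] shift [-0.0002 -0.0004  0.0001] F [-0.1 -0.6 -0.6] w 31.1
```

```bash
python3 -m jog '{"translation":[[0,0,-0.2],[0,0,-0.5],[0,0,-0.65],[-0.028,0.44,-0.65],[-0.056,0.891,-0.65],[-0.056,0.891,-0.65],[-0.056,0.891,-0.65],[-0.056,0.891,-0.65]],"yaw":[0,0,0,0,0,0,0,0],"jaw":[1,1,1,1,1,1,1,1]}'
python3 -m jog '{"translation":[[-0.057,0.891,0],[-0.057,0.891,0],[-0.057,0.891,0],[-0.057,0.891,0],[-0.057,0.891,0],[-0.057,0.891,0],[-0.057,0.891,0],[-0.057,0.891,0]],"yaw":[0,0,0,0,0,0,0,0],"jaw":[1,1,1,1,1,1,1,1]}'
python3 -c "
from h import *
plan((.579,.0915),.1205)"
python3 -m jog '{"translation":[[0,0,0.1],[0,0,0.2],[0,0,0.22],[0,0,0.25],[0,0,0.28],[0,0,0.28]],"yaw":[0,0,0,0,0,0],"jaw":[1,1,1,1,1,1]}'
python3 -c "
from h import *
plan((.579,.0915),.1205)"
```

```text
time: 36.5
position: [0.5018, -0.07, 0.3663]
tool_rot: [-0.594, -3.084, 0.002]
ft_force: [0.2, -0.0, -1.6]
grip_width: 0.359
grip_force: 35.0
time: 37.5
position: [0.5788, 0.0908, 0.367]
tool_rot: [0.596, 3.084, 0.001]
ft_force: [0.1, 0.4, -0.9]
grip_width: 0.352
grip_force: 35.0
t 37.5 tip [0.5789 0.0909 0.1848] ydir [0.373 0.928 0.   ] shift [0.0006 0.0029 0.3216] F [ 0.1  0.4 -0.9] w 30.7
time: 38.25
position: [0.5789, 0.0916, 0.3106]
tool_rot: [-0.594, -3.085, 0.0]
ft_force: [-0.3, 1.1, -1.0]
grip_width: 0.353
grip_force: 35.0
t 38.25 tip [0.5789 0.0916 0.1284] ydir [ 0.372  0.928 -0.   ] shift [-0.0009 -0.0003  0.0396] F [-0.3  1.1 -1. ] w 30.7
```

```bash
python3 -m jog '{"translation":[[0,0,0.012],[0,0,0.025],[0,0,0.034],[0,0,0.039],[0,0,0.043],[0,0,0.046],[0,0,0.046]],"yaw":[0,0,0,0,0,0,0],"jaw":[1,1,1,1,1,1,1]}'
python3 -c "
from h import *
plan((.579,.0915),.1205)"
```

```text
time: 39.12
position: [0.5791, 0.0915, 0.3027]
tool_rot: [0.595, 3.084, 0.001]
ft_force: [-2.7, -0.8, 5.9]
grip_width: 0.356
grip_force: 35.0
t 39.12 tip [0.5792 0.0916 0.1205] ydir [0.372 0.928 0.001] shift [ 0.0007 -0.0008 -0.    ] F [-2.7 -0.8  5.9] w 30.9
```

It is seated at the expected height. I'll release, retreat and check.

```bash
python3 -m jog '{"translation":[[0,0,0],[0,0,0],[0,0,0],[0,0,0],[0,0,0],[0,0,-0.02]],"yaw":[0,0,0,0,0,0],"jaw":[0,0,0,0,0,0]}'
python3 -m jog '{"translation":[[0,0,-0.2],[0,0,-0.45],[0,0.4,-0.5],[0,0.8,-0.5],[0,0.9,-0.5],[0,0.9,-0.5],[0,0.9,-0.5],[0,0.9,-0.5]],"yaw":[0,0,0,0,0,0,0,0],"jaw":[0,0,0,0,0,0,0,0]}'
python3 - <<'E'
from h import *
im=ctrl.get_image('scene');cv2.imwrite('pics/s9.png',cv2.resize(im['pixels'][90:380,150:500],(724,600)))
E
```

```text
time: 39.88
position: [0.5788, 0.0916, 0.3053]
tool_rot: [-0.594, -3.084, 0.001]
ft_force: [-0.2, -1.0, -0.0]
grip_width: 0.942
grip_force: 0.0
time: 40.88
position: [0.646, 0.2566, 0.4062]
tool_rot: [0.599, 3.083, -0.001]
ft_force: [-0.4, -0.5, 0.8]
grip_width: 1.001
grip_force: 0.0
```

View pics/s9.png

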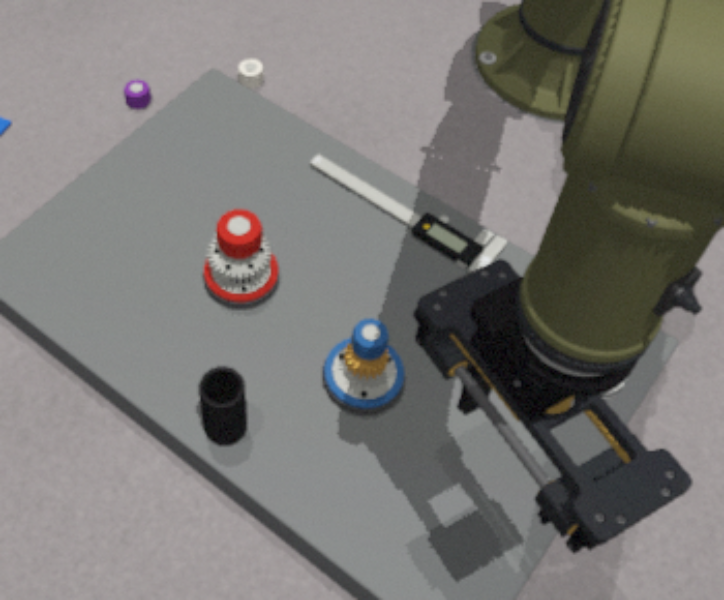

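The red-capped stack at (240,255) and the blue-capped stack at (368,355) are both complete. The socket and caliper haven't moved, and the gripper is clear of everything.

```bash
python3 -c "
from bench import ctrl
print(ctrl.close_job())"
```

```text
the job is handed in; nothing more can be done
None
```

The job is handed in after about 41 s on the robot clock: spacer, gear and red cap are home on the thick arbor, pinion and blue cap on the slim arbor, each lowered until it took load. The socket and caliper did not move; the arm hid the setting ring in the last picture, but nothing was moved near it.

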